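# Brush a clock bezel in one even stroke of a swing-arm head

### The arm

A 6-joint arm with a two-finger parallel gripper is mounted at the origin on the work surface. World frame = base frame: x ahead of the robot, y to its left, z up, the work surface at z = 0. Lengths are in m, angles in rad, forces in N, time in s.
With the tool pointing down it reaches from about 0.425 to 0.95 m from the base axis. Payload 3.5 kg.
Tool frame: the origin (TCP) lies at the very end of the fingers, on their centre line; the grasp point (between the pads) lies 19 mm behind it (ctrl.pinch_z is the distance from the TCP to the grasp point, in m); z points along the fingers, y is the line along which they close (so a half turn about z gives the same grasp; the last joint's range is limited). The gripper opens to 85 mm and grips with 20 to 120 N. Pads are 22 mm wide; open, the fingers measure 114 mm over their backs; the gripper's body (76 mm by 85 mm) begins 54 mm behind the grasp point. The pads swing forward as they close: fully open they stand 13 mm farther back than shut.
Start: joints at [-1.393, 0.286, 1.577, -0, 1.279, -0.15], TCP at [0.217, -0.639, 0.231] pointing down, gripper open.
Joint ranges: [-2.77, 2.77], [-0.9, 2.22], [0.21, 2.48], [-1.53, 4.67], [0.24, 2.81], [-2.84, 2.84]. Speed limits (rad/s): [2.79, 2.79, 3.14, 3.14, 3.14, 3.14].

### API

Orientations are given as a unit quaternion [x, y, z, w].
In Python, from plant import ctrl gives the robot as it stands. The module is installed in compiled form; this text tells all that it offers.
- The arm moves only by the shell command python3 -m crank 'ROWS' [OPENING] [FORCE]. ROWS is JSON, a list of rows, each a list of 6 numbers: the shift along the tool's x, y, z in cm, then the turn, a rotation vector about the tool's x, y, z in rad. In form: [[tx, ty, tz, rx, ry, rz], ...]. A call has 1 to 10 rows; each row is the pose to reach, as a shift and turn from the pose commanded when the call began, along the tool's axes at that moment; what a row does not reach only later rows make up. A row lasts 1/10 s, in which the tool goes at most 50 mm and 8.59 degrees, less where a joint would pass 70% of its speed; a pose out of reach is approached as far as the arm can. A call with a gripper value outside its range is refused whole. OPENING is the opening, from 0 (shut) to 1 (fully open), set as the call begins (- or left out, the last holds). The fingers move at their own pace and stop on an object; FORCE is the grip in N (left out, the last holds). Time passes only in rows, so rows that repeat a pose let the fingers close. It gives the time, the measured TCP pose, the force, the opening and the grip force at its end, in the units of the state.
- ctrl.get_state(): the state, without advancing time (a new reading comes with each control period).
- ctrl.read_camera(name): name is "side" or "top" or "wrist"; returns (picture, depth): 480x640x3 uint8, blue, green, red; 480x640 float32, m along the optical axis (not along the pixel's ray), 0 where there is no reading.
- ctrl.camera_info(name): a dict with "K" (3x3 intrinsics, pixels), "origin" and "orientation" of the camera in the world. Camera axes: x right, y down, z forward; pixel columns grow to the right and rows downward; lengths in m; the calibration is good to about 2 mm. A picture is of the moment at which its call begins: read the wrist's pose just before it. camera_info takes no time and is no camera call; for the wrist camera it gives the pose at the moment of the call.
- ctrl.sign_off(): hands the job in; it is judged then, once.
The state is a dict: "time": time; "qpos": joint angles; "dq": joint speeds; "joint_efforts": joint torques, N m; "eef_pos": TCP position; "tcp_rot": TCP orientation; "contact_force": force on the tool from outside, world axes, zero at the start; "wrist_torque": the same for the moment, N m; "opening": opening from 0.0 (shut) to 1.0 (fully open); "finger_force": force on a finger pad.
Only numpy, scipy, OpenCV 4.12 (cv2) and the standard library are available. Lean on these libraries where they do the work, as an engineer would, in place of code of your own. Each camera call takes 0.05 s, during which the arm holds its last target. There are 200 camera calls.

### The job

Put the closed fingers behind the black push bar of the weighted brushing head and push the head once along the curved brass bezel segment, from the stop on the robot's right to the stop on its left. From the moment the head enters the brass until it leaves it, keep the push on the sprung bar between 5.5 and 8.5 newtons without a break (bar pressed in between the two marks on its scale); then ease off so that the head settles against the far stop without a knock, leave it there, and leave everything else where it stands.

Things in the scene. Friction and masses are not known exactly. Their poses are not given: they have to be found in the camera images.
- station: brushing desk, fixed, place and yaw vary: dark wooden stand 400 (x) x 640 (y) mm; grey deck rising away from the robot at 25 deg (0.436 rad); level ledge along its back, top 190 mm high. Origin: centre of its underside; x up-slope (seen from above), y left, z up
- pivot (a point): arm pivot on the deck's surface, at (-120, 0, 60) mm in the station's frame. Axes = deck frame: x up the slope (cos25, 0, sin25), y = station's y, z = deck normal and hinge axis (-sin25, 0, cos25). Deck spans x -80..305, y +-310 mm in it
- swing_arm (a joint): arm angle (rad): 0 at rest on the right stop, 1.92 on the left (far) stop. In the deck frame the boom points at (value - 0.873) from x towards y; highest at 0.873: gravity pulls back before that, onwards after. Head is on the brass, push limits apply, from 0.35 to 1.66. Governor on the pivot: 6 N m per rad/s, extra inertia 1.0 kg m2 (felt as ~22 kg at the head)
- head (a point): middle of the steel head on the arm's boom: block 80 (along boom) x 70 x 56 mm with a round top weight (78 mm above the deck), 220 mm from the pivot, point 36 mm above the deck. Arm with head: nominal 1.4 kg, centre of mass about 0.21 m from the pivot; the true mass lies between half and 1.35 times that
- plunger (a joint): how far the sprung push bar is pressed in towards the head (m): 0 free, 0.060 bottomed. 200 N/m, no preload: 5.5 N = 0.0275 and 8.5 N = 0.0425, the two dark marks on the aluminium scale strip at the bar's outer end. It slides square to the boom and parallel to the deck; damping 4 N s/m
- push_bar (a point): centre of the black push bar: round, 30 mm diameter, 70 mm long, parallel to the boom, 50 mm above the deck, 220 mm out along the boom, when free 110 mm behind the boom's centre line (75 mm behind the head). Site axes: x along the boom outwards, y the push direction (bar to head), z deck normal. Push its rear side; fingertips 20 mm below its centre clear the deck. Mass 0.06 kg
- brass_start (a point): where the head's middle enters the brass (arm angle 0.35): right end of the curved brass bezel segment, 36 mm wide, 5 mm thick, at 220 mm radius about the pivot. Point on its top face. Deck axes
- brass_end (a point): where the head's middle leaves the brass (arm angle 1.66): left end of the bezel segment, on its top face. Deck axes. Let go here, the head slows within 0.5 s and runs on to the far stop by itself, gently (at most 0.25 rad/s)
- far_stop (a point): point on the deck (5 mm above it, deck axes) over which the head's middle stands when the boom rests on the far stop, a rubber post 32 mm high (arm angle 1.92). Striking it faster than 0.32 rad/s is a knock
- pot_a: a plain steel pot (34 mm across, 26 mm high), loose on the ledge at the back of the desk; leave it alone. Origin: centre of its underside
- pot_b: a second steel pot like pot_a, loose on the same ledge; leave it alone. Origin: centre of its underside
- bezel_ring: a loose thin brass ring (52 mm across, 10 mm high) on the same ledge; leave it alone. Origin: centre of its underside
- movement: a brass watch movement, 60 mm across, on a three-legged holder, 35 mm high, loose on the table left of the desk; leave it alone. Origin: centre of its underside
- oil_bottle: a small amber oil bottle, 36 mm across and 75 mm high, loose on the table to the left; leave it alone. Origin: centre of its underside
- handle_press: a wooden hand press with a slim upright stem, 54 mm across, 110 mm high, loose on the table to the left; leave it alone. Origin: centre of its underside

How it is judged:
On the way, in this order (a step that is already met when the one before it is completed fails the run):
1. the bar is pushed in to 5.5 to 8.5 N before the head reaches the brass (value of joint plunger between 0.0275 and 0.0425 m and value of joint swing_arm below 0.35 rad), for 0.2 s.
2. the head is driven along the brass for at least 2 s with the push between 5.5 and 8.5 N (value of joint swing_arm between 0.35 and 1.66 rad and value of joint plunger between 0.0275 and 0.0425 m), for 2 s.
3. the head has left the brass on the far side (value of joint swing_arm above 1.66 rad).
4. the head rests against the far stop and the bar is let go (value of joint swing_arm above 1.88 rad and value of joint plunger below 0.006 m and velocity of joint swing_arm below 0.03 rad/s), for 0.2 s.
At the end, for the whole second after the job is handed in: the head rests against the far stop (arm angle above 1.88 rad, speed under 0.03 rad/s) with the push bar free (pressed in less than 6 mm) and nothing touched (all of step 4 and velocity of joint swing_arm above -0.03 rad/s).
It fails at once if while the head is on the brass (arm angle 0.35 to 1.66), the push leaves 5.5 to 8.5 N (bar pressed in less than 27.5 mm or more than 42.5 mm) (value of joint swing_arm between 0.35 and 1.66 rad and not (value of joint plunger between 0.0275 and 0.0425 m)).
It fails at once if the head knocks into the far stop (faster than 0.32 rad/s over the last 0.03 rad) (value of joint swing_arm above 1.89 rad and velocity of joint swing_arm above 0.32 rad/s).
It fails at once if another thing on the desk or table is shifted by more than 20 mm (distance of any of pot_a, pot_b, bezel_ring, movement, oil_bottle, handle_press from where it was at the start of the episode above 0.02 m).
It also fails if it takes over 45 s, if anything falls off the work surface, if the arm or the gripper's body presses on something with over 40 N, if the wrist force passes 120 N, or if a joint passes its speed limit or range.

## Working session

There is one attempt and no reset: what is moved stays moved. The work goes in short steps, Python scripts to look and compute and a shell command to move; the robot and the scene stay as the last step left them, time stands still between calls to the robot, and variables do not carry over. Pictures are saved under pics/ and viewed, at most 10 in all, crops included, and the job is handed in when it is done.

```bash
mkdir -p pics; python3 - <<'E'
from plant import ctrl
import cv2,numpy as np
s=ctrl.get_state();print(s)
for n in("top","side"):
    p,d=ctrl.read_camera(n);cv2.imwrite(f"pics/{n}0.png",p);np.savez(f"{n}0.npz",p=p,d=d)
    print(n,ctrl.camera_info(n))
E
```

```text
{'time': 0.0, 'qpos': array([-1.39300821e+00,  2.87189772e-01,  1.57818622e+00,  2.00038915e-05,
        1.27859675e+00, -1.50015737e-01]), 'dq': array([ 0.00187112, -0.00132664, -0.00087109,  0.00049044,  0.00070541,
       -0.00023907]), 'joint_efforts': array([ 7.06992741e-04, -4.05976439e+01, -2.92623031e+01, -5.22754772e-05,
        5.81347893e-03, -3.92203731e-06]), 'eef_pos': array([ 0.21723066, -0.63839314,  0.22992611]), 'tcp_rot': array([ 9.86597895e-01,  1.63166104e-01, -6.95100616e-06, -1.19006149e-03]), 'contact_force': array([ 0.41042871,  0.57180038, -1.15995959]), 'wrist_torque': array([-0.0220918 , -0.05047182,  0.05327713]), 'finger_force': 0.0, 'opening': 0.9945304504400025}
top {'K': array([[450.39184185,   0.        , 312.13863997],
       [  0.        , 450.39184185, 234.10918081],
       [  0.        ,   0.        ,   1.        ]]), 'origin': array([0.42523793, 0.13093105, 1.22802915]), 'orientation': array([-0.70329567,  0.70657124, -0.05571829,  0.05502502])}
side {'K': array([[434.40543841,   0.        , 314.00898159],
       [  0.        , 434.40543841, 238.26152392],
       [  0.        ,   0.        ,   1.        ]]), 'origin': array([ 0.27701797, -0.34837029,  0.76707126]), 'orientation': array([ 0.88961827, -0.26415615,  0.09894093, -0.35918178])}
```

View pics/top0.png

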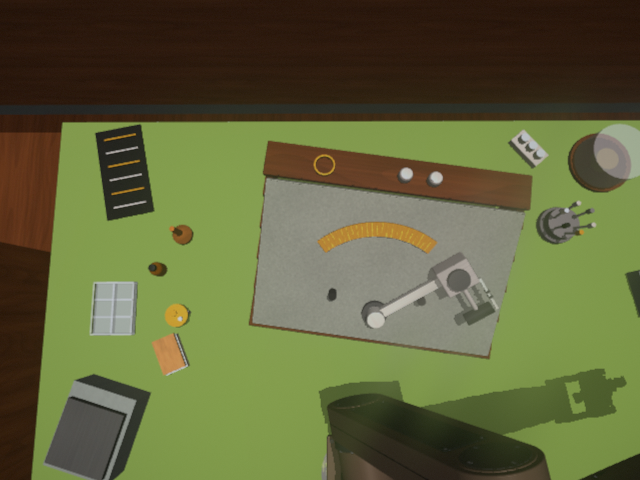

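View pics/side0.png

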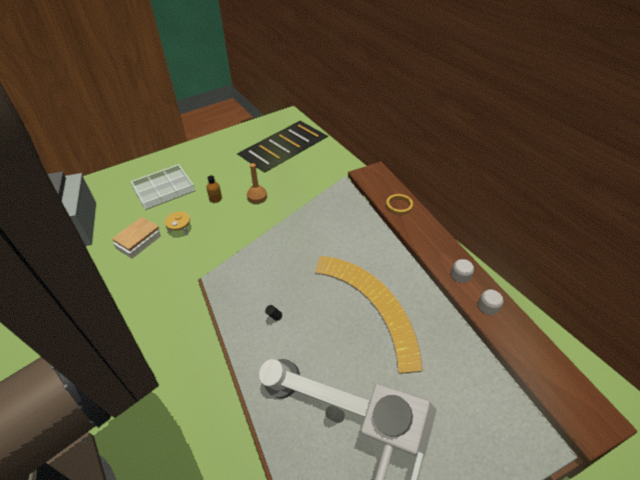

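The top view shows the head at about (458,280), the bar at (480,312), the pivot at (375,318), and the brass from (323,243) to (432,245). In the side view the brass runs (320,265) to (410,365), with the head at (395,415).

```bash
cat >h.py <<'E'
import numpy as np,cv2
from scipy.spatial.transform import Rotation as R
from scipy.optimize import least_squares
from plant import ctrl
c,s=np.cos(.436332),np.sin(.436332)
def rays(n,uv):
    i=ctrl.camera_info(n);d=np.c_[np.asarray(uv,float),np.ones(len(uv))]@np.linalg.inv(i["K"]).T
    return i["origin"],d@R.from_quat(i["orientation"]).as_matrix().T
def deckR(yaw): return R.from_euler('z',yaw).as_matrix()@np.array([[c,0,-s],[0,1,0],[s,0,c]])
def todeck(n,uv,px,py,yaw,h):   # pixel rays onto plane h above deck, deck coords
    o,d=rays(n,uv);D=deckR(yaw);ol=D.T@(o-[px,py,.06]);dl=d@D
    return (ol+dl*((h-ol[2])/dl[:,2])[:,None])
def project(n,P):
    i=ctrl.camera_info(n);q=(np.atleast_2d(P)-i["origin"])@R.from_quat(i["orientation"]).as_matrix();q=q@i["K"].T;return q[:,:2]/q[:,2:]
def brass(p):
    hsv=cv2.cvtColor(p,cv2.COLOR_BGR2HSV);m=cv2.inRange(hsv,(12,140,90),(28,255,255))
    m=cv2.morphologyEx(m,cv2.MORPH_CLOSE,np.ones((5,5)))
    k=max(cv2.findContours(m,0,cv2.CHAIN_APPROX_NONE)[0],key=cv2.contourArea);return k[:,0,:]
E
python3 - <<'E'
from h import *
K={n:brass(np.load(f"{n}0.npz")["p"]) for n in("top","side")}
for n in K: print(n,len(K[n]),K[n].min(0),K[n].max(0))
def res(q,ns):
    o=[]
    for n in ns:
        P=todeck(n,K[n],*q,.005);r=np.hypot(P[:,0],P[:,1]);a=np.arctan2(P[:,1],P[:,0])
        dr=np.abs(r-.22)-.018; da=(np.abs(a-.132)-.655)*.22
        o.append(np.where(np.abs(dr)<np.abs(da),dr,da))
    return np.concatenate(o)
for ns in (["top"],["side"],["top","side"]):
    f=least_squares(res,[.2,-.03,-.12],args=(ns,),loss="soft_l1",f_scale=.002);print(ns,f.x,np.sqrt(np.mean(f.fun**2)))
# yaw/plane check by depth in top
z=np.load("top0.npz");p,d=z["p"],z["d"]
vv,uu=np.mgrid[190:320:4,290:420:4];uv=np.c_[uu.ravel(),vv.ravel()]
o,dd=rays("top",uv);P=o+dd*d[uv[:,1],uv[:,0]][:,None]
for _ in range(4):
    A=np.c_[P[:,:2],np.ones(len(P))];k=np.linalg.lstsq(A,P[:,2],rcond=None)[0];e=P[:,2]-A@k;P=P[np.abs(e)<max(.004,np.median(abs(e))*3)]
print("plane",k,"slope",np.degrees(np.arctan(np.hypot(*k[:2]))),"yaw",np.arctan2(k[1],k[0]),"z at pivot",k@[*f.x[:2],1])
D=deckR(f.x[2]);
for th in(0,):
    a=th-.873;b=np.array([.22*np.cos(a)+.11*np.sin(a),.22*np.sin(a)-.11*np.cos(a),.05]);w=D@b+[f.x[0],f.x[1],.06]
    h=D@[.22*np.cos(a),.22*np.sin(a),.078]+[f.x[0],f.x[1],.06]
    print("bar",w,project("top",w),"head",h,project("top",h),project("side",h))
E
```

```text
top 596 [263 141] [527 198]
side 1034 [349 162] [636 459]
['top'] [ 0.60277893  0.1314736  -0.75943563] 0.026201789669558297
['side'] [-1.01177012  0.8849612  -0.1961972 ] 6.267327866316209e-17
['top', 'side'] [ 1.64014089  1.21244298 -1.74408249] 0.004302687089723414
plane [ 0.46074845 -0.06627674 -0.13068437] slope 24.961547398882555 yaw -0.1428658328096695 z at pivot 0.544651230467686
bar [1.39919413 1.2235632  0.12943342] [[-88.00842055 -52.1904706 ]] head [1.45768286 1.14778556 0.19043192] [[-76.52186019 -90.23381701]] [[362.11071555  -6.73485905]]
```

```bash
sed -i 's/(12,140,90),(28,255,255)/(14,150,130),(28,255,255)/' h.py
cat >fit.py <<'E'
from h import *
K={n:brass(np.load(f"{n}0.npz")["p"]) for n in("top","side")}
for n in K: print(n,len(K[n]),K[n].min(0),K[n].max(0))
def res(q,ns):
    o=[]
    for n in ns:
        P=todeck(n,K[n],*q,.005);r=np.hypot(P[:,0],P[:,1]);a=np.arctan2(P[:,1],P[:,0])
        dr=np.abs(r-.22)-.018; da=(np.abs(a-.132)-.655)*.22
        o.append(np.where(np.abs(dr)<np.abs(da),dr,da))
    return np.concatenate(o)
for ns in (["top"],["side"],["top","side"]):
    f=least_squares(res,[.2,-.03,-.14],args=(ns,),loss="soft_l1",f_scale=.002);print(ns,f.x,np.sqrt(np.mean(f.fun**2)))
print("z at pivot by depth plane",np.array([ 0.46074845,-0.06627674,-0.13068437])@[*f.x[:2],1])
D=deckR(f.x[2]);a=-.873;t=[f.x[0],f.x[1],.06]
w=D@[.22*np.cos(a)+.11*np.sin(a),.22*np.sin(a)-.11*np.cos(a),.05]+t
h=D@[.22*np.cos(a),.22*np.sin(a),.078]+t
print("bar",w,project("top",w),"head",h,project("top",h),project("side",h))
E
python3 fit.py
```

```text
top 241 [318 222] [435 252]
side 302 [326 258] [417 371]
['top'] [ 0.40582633 -0.03521834 -0.558285  ] 0.003696377524297102
['side'] [-0.86872739  1.01887104 -0.30609508] 1.6653657010076695e-11
['top', 'side'] [ 1.58452927  1.78642511 -1.57759166] 0.0016560602478613749
z at pivot by depth plane 0.48098660400338
bar [1.34507136 1.75746121 0.12943342] [[-286.95056442  -33.80965361]] head [1.41530941 1.6924243  0.19043192] [[-287.21657262  -75.30052117]] [[284.23774425 -36.621518  ]]
```

```bash
sed -i 's/\[.2,-.03,-.14\]/[.41,-.03,-.14]/; s/loss="soft_l1",f_scale=.002/x_scale=.01/' fit.py; python3 fit.py
```

```text
top 241 [318 222] [435 252]
side 302 [326 258] [417 371]
['top'] [ 0.40905444 -0.02767728 -0.13914433] 0.0018904906803994318
['side'] [ 0.40863022 -0.02412319 -0.13215732] 0.004845531881829823
['top', 'side'] [ 0.40886203 -0.02546561 -0.13682158] 0.0039172792560531865
z at pivot by depth plane 0.059385954017014436
bar [ 0.40653328 -0.26665761  0.12943342] [[477.27987466 312.39566319]] head [ 0.48012825 -0.20544517  0.19043192] [[458.28158611 280.39969437]] [[390.62693259 413.26101038]]
```

```bash
cat >>h.py <<'E'
Q=(.409,-.027,-.140)
def pose(th,back,h,rad=.22):  # tool x=push dir; back= TCP distance behind boom line
    D=deckR(Q[2]);a=th-.873;u=np.array([np.cos(a),np.sin(a),0]);e=np.array([-np.sin(a),np.cos(a),0])
    return D@(rad*u-back*e+[0,0,h])+[Q[0],Q[1],.06], D@np.c_[e,u,[0,0,-1]]
def move(th,back,h):
    s=ctrl.get_state();M=R.from_quat(s["tcp_rot"]).as_matrix();p,T=pose(th,back,h)
    print("row",np.round((M.T@(p-s["eef_pos"]))*100,2),np.round(R.from_matrix(M.T@T).as_rotvec(),4))
def where():
    s=ctrl.get_state();D=deckR(Q[2]);P=D.T@(s["eef_pos"]-[Q[0],Q[1],.06]);M=D.T@R.from_quat(s["tcp_rot"]).as_matrix()
    az=np.arctan2(-M[0,0],M[1,0])+.873
    r=np.hypot(P[0],P[1]);F=M.T@D.T@s["contact_force"]
    # finger tool yaw as boom angle az
    a=az-.873;u=np.array([np.cos(a),np.sin(a)]);e=np.array([-np.sin(a),np.cos(a)])
    print("t %.2f yaw %.4f rad %.4f back %.4f h %.4f tilt %.4f"%(s["time"],az,P[:2]@u,-P[:2]@e,P[2],np.arccos(-M[2,2])),"F tool",np.round(F,2),"q",np.round(s["qpos"],2),"op %.2f"%s["opening"])
E
python3 - <<'E'
from h import *
print(pose(0,.18,.15)); move(0,.18,.15); where()
E
```

```text
(array([ 0.309643  , -0.30003955,  0.19739575]), array([[ 0.77733354,  0.4697068 ,  0.41848308],
       [ 0.53933598, -0.84002311, -0.05897343],
       [ 0.32383524,  0.27154501, -0.90630792]]))
row [ 19.64 -29.06   3.33] [-0.2427  0.3646 -0.2268]
t 0.10 yaw -0.1893 rad 0.5411 back 0.3278 h 0.1983 tilt 0.4370 F tool [-0.33 -0.54  0.56] q [-1.39  0.29  1.58 -0.    1.28 -0.15] op 1.00
```

```bash
python3 -m crank '[[4,-5.8,0,-0.05,0.07,-0.04],[8,-11.6,1,-0.1,0.15,-0.09],[12,-17.4,2,-0.15,0.22,-0.14],[16,-23.2,3,-0.2,0.29,-0.18],[19.6,-29,3.3,-0.2427,0.3646,-0.2268],[19.6,-29,3.3,-0.2427,0.3646,-0.2268],[19.6,-29,3.3,-0.2427,0.3646,-0.2268],[19.6,-29,3.3,-0.2427,0.3646,-0.2268],[19.6,-29,3.3,-0.2427,0.3646,-0.2268],[19.6,-29,3.3,-0.2427,0.3646,-0.2268]]' 0 60; python3 - <<'E'
from h import *
where(); move(0,.155,.10);move(0,.155,.03)
E
```

```text
time: 1.1
eef_pos: [0.3096, -0.3023, 0.199]
tcp_rot: [0.938, 0.269, 0.198, 0.09]
contact_force: [-0.5, 0.5, -0.3]
opening: 0.002
finger_force: 0.0
t 1.10 yaw 0.0011 rad 0.2221 back 0.1810 h 0.1513 tilt 0.0034 F tool [-0.19 -0.71  0.05] q [-1.24 -0.45  2.37  0.45  1.06 -0.42] op 0.00
row [ 2.58 -0.24  5.13] [0.0032 0.0012 0.0011]
row [ 2.59 -0.27 12.13] [0.0032 0.0012 0.0011]
```

```bash
python3 -m crank '[[1.3,-0.1,3,0,0,0],[2.6,-0.2,6,0.003,0.001,0.001],[2.6,-0.25,9,0.003,0.001,0.001],[2.6,-0.25,11,0.003,0.001,0.001],[2.6,-0.25,12.1,0.003,0.001,0.001],[2.6,-0.25,12.1,0.003,0.001,0.001],[2.6,-0.25,12.1,0.003,0.001,0.001],[2.6,-0.25,12.1,0.003,0.001,0.001]]'; python3 - <<'E'
from h import *
where(); move(0,.155,.03)
p,_=ctrl.read_camera("top");q,_=ctrl.read_camera("side")
cv2.imwrite("pics/c1.png",np.hstack([cv2.resize(p[230:370,360:560],(400,280)),cv2.resize(q[340:480,340:540],(400,280))]))
E
```

```text
time: 1.9
eef_pos: [0.3793, -0.2939, 0.0973]
tcp_rot: [0.939, 0.268, 0.198, 0.088]
contact_force: [-0.2, -0.4, 0.6]
opening: -0.003
finger_force: 0.0
t 1.90 yaw -0.0006 rad 0.2205 back 0.1548 h 0.0305 tilt 0.0007 F tool [-0.2   0.43 -0.57] q [-1.05 -0.16  2.36  0.52  0.73 -0.4 ] op -0.00
row [-0.01 -0.04  0.05] [ 0.0007 -0.     -0.0006]
```

View pics/c1.png

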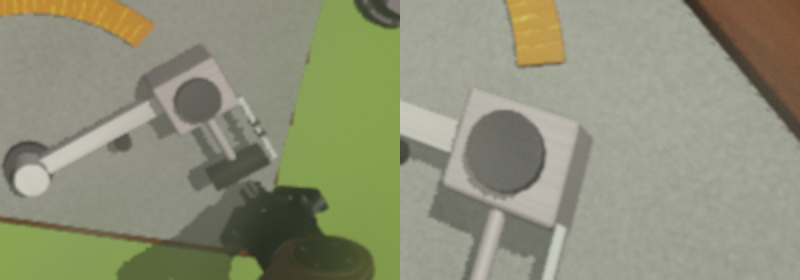

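Bar at crop (240,167) with the shut fingers just behind it at (255,190), aligned. Next, light contact (nominally 10 mm press) to calibrate.

```bash
python3 -m crank '[[1,0,0,0,0,0],[1.9,0,0,0,0,0],[2.5,0,0,0,0,0],[2.9,0,0,0,0,0],[2.9,0,0,0,0,0],[2.9,0,0,0,0,0]]' >/dev/null
W='from h import *
where()'
python3 -c "$W"; for i in 1 2 3 4 5; do python3 -m crank '[[0,0,0,0,0,0]]'>/dev/null; python3 -c "$W"|grep -o 'back.*q'; done
```

```text
t 2.60 yaw 0.0004 rad 0.2195 back 0.1257 h 0.0300 tilt 0.0000 F tool [-2.17  0.77 -1.2 ] q [-0.98 -0.17  2.35  0.5   0.72 -0.3 ] op 0.00
back 0.1258 h 0.0299 tilt 0.0003 F tool [-1.52  1.07 -1.69] q
back 0.1257 h 0.0299 tilt 0.0005 F tool [-2.39  1.33 -0.97] q
back 0.1257 h 0.0298 tilt 0.0006 F tool [-1.39  1.22 -0.92] q
back 0.1256 h 0.0298 tilt 0.0007 F tool [-2.35  1.87 -0.94] q
back 0.1256 h 0.0298 tilt 0.0009 F tool [-2.3   2.46 -0.81] q
```

```bash
python3 -m crank '[[0.7,0,0,0,0,0],[1.4,0,0,0,0,0],[2.0,0,0,0,0,0],[2.45,0,0,0,0,0]]' >/dev/null; cat >m.py <<'E'
from h import *
where()
p,_=ctrl.read_camera("top")
import sys
# head's dark round weight: dark blob near the arc at h=.078
hsv=cv2.cvtColor(p,cv2.COLOR_BGR2HSV);v,u=np.mgrid[0:480,0:640];uv=np.c_[u.ravel(),v.ravel()]
P=todeck("top",uv,*Q,.078);r=np.hypot(P[:,0],P[:,1]).reshape(480,640);a=np.arctan2(P[:,1],P[:,0]).reshape(480,640)
t0=float(sys.argv[1])-.873
m=((hsv[...,2]<90)&(abs(r-.22)<.03)&(abs(a-t0)<.16)).astype(np.uint8)*255
k=cv2.findContours(m,0,2)[0];k=max(k,key=cv2.contourArea)
(cx,cy),rd=cv2.minEnclosingCircle(k);g=todeck("top",[[cx,cy]],*Q,.078)[0]
M=cv2.moments(k);g2=todeck("top",[[M["m10"]/M["m00"],M["m01"]/M["m00"]]],*Q,.078)[0]
for n,x in(("circ",g),("cen",g2)): print(n,"theta %.3f rad %.3f"%(np.arctan2(x[1],x[0])+.873,np.hypot(*x[:2])),"px r %.1f area %.0f"%(rd,cv2.contourArea(k)))
E
python3 m.py 0.05
```

```text
t 3.50 yaw 0.0012 rad 0.2190 back 0.1014 h 0.0297 tilt 0.0014 F tool [-7.46  2.56  0.07] q [-0.92 -0.16  2.33  0.47  0.71 -0.22] op -0.00Traceback (most recent call last):
  File "m.py", line 12, in <module>
    M=cv2.moments(k);g2=todeck("top",[[M["m10"]/M["m00"],M["m01"]/M["m00"]]],*Q,.078)[0]
                                       ~~~~~~~~^~~~~~~~~
ZeroDivisionError: float division by zero
```

```bash
python3 - <<'E'
import numpy as np
p=np.load("top0.npz")["p"]
print(p[280,440:478:2].max(1)); print(p[262:300:2,458].max(1))
E
sed -i 's/\[...,2\]<90/[...,2]<105/' m.py; python3 -m crank '[[0,0,0,0,0,0],[0,0,0,0,0,0]]' >/dev/null; python3 m.py 0.05
```

```text
[155 165 166 127  88  99  98  97  98  98  96  95  95  95  94 119 171 170
 169]
[137 169 168 148  90  99  98  96  97  98  97  96  95  94  95 145 101  99
  99]
t 3.75 yaw 0.0011 rad 0.2196 back 0.1016 h 0.0298 tilt 0.0020 F tool [-6.63  3.99  1.58] q [-0.92 -0.16  2.33  0.47  0.71 -0.23] op -0.00
circ theta 0.021 rad 0.220 px r 11.3 area 352
cen theta 0.021 rad 0.219 px r 11.3 area 352
```

```bash
python3 -m crank '[[0.44,0.2,0,0,0,-0.02],[0.78,0.34,0,0,0,-0.035],[1.11,0.48,0,0,0,-0.05],[1.34,0.57,0,0,0,-0.06],[1.56,0.65,0,0,0,-0.07]]' >/dev/null; python3 m.py 0.07
python3 - <<'E'
E
sed 's/p,_=ctrl.read_camera("top")/p=np.load("top0.npz")["p"]/' m.py >m0.py; python3 m0.py 0 | tail -1
```

```text
t 4.30 yaw 0.0720 rad 0.2175 back 0.1019 h 0.0294 tilt 0.0044 F tool [-9.08  0.05 -2.87] q [-0.88 -0.15  2.3   0.45  0.71 -0.25] op -0.00
circ theta 0.063 rad 0.220 px r 11.2 area 346
cen theta 0.067 rad 0.220 px r 11.2 area 346
cen theta 0.013 rad 0.219 px r 11.3 area 360
```

```bash
python3 -m crank '[[0.13,0.06,0,0,0,-0.006],[0.31,0.14,0,0,0,-0.014],[0.49,0.22,0,0,0,-0.022],[0.69,0.3,0,0,0,-0.031],[0.89,0.39,0,0,0,-0.04]]' >/dev/null; python3 m.py 0.11
```

```text
t 4.85 yaw 0.1114 rad 0.2185 back 0.1017 h 0.0295 tilt 0.0022 F tool [-6.9   1.21 -1.37] q [-0.87 -0.14  2.29  0.44  0.71 -0.26] op 0.00
circ theta 0.115 rad 0.219 px r 11.3 area 253
cen theta 0.098 rad 0.222 px r 11.3 area 253
```

```bash
cat >o.py <<'E'
# usage: o.py G xt n  -> observer update from last plan + new state, then suggest n rows
from h import *
import json,sys
G,xt,n=float(sys.argv[1]),float(sys.argv[2]),int(sys.argv[3])
S=json.load(open("obs.json"));s=ctrl.get_state()
D=deckR(Q[2]);M=D.T@R.from_quat(s["tcp_rot"]).as_matrix();F=-(M.T@D.T@s["contact_force"])[0]-.2
psi=np.arctan2(-M[0,0],M[1,0])+.873
P=D.T@(s["eef_pos"]-[Q[0],Q[1],.06]);a=psi-.873;back=P[0]*np.sin(a)-P[1]*np.cos(a)
def step(th,om,x,dt): return th+om*dt, om+dt*(200*x*.22-G*np.sin(.873-th)-6*om)/1.06
def X(psi,th): return .136-back+.22*(psi-th)
th,om=S["th"],S["om"];N=int(round((s["time"]-S["t"])/.01))
for i in range(N):
    p=S["psi"]+(psi-S["psi"])*(i+.5)/N; th,om=step(th,om,X(p,th),.01)
xp=X(psi,th);e=F/200-xp;th-=.3*e/.22;om-=.2*e/.22 if N else 0
where();print("pred F %.2f meas %.2f -> x %.4f th %.3f om %.3f"%(xp*200,F,X(psi,th),th,om))
json.dump(dict(th=th,om=om,psi=psi,t=s["time"]),open("obs.json","w"))
t,o=th,om;x=X(psi,th);rows=[]
for k in range(n):
    f=(k+1)/n; xx=x+(xt-x)*min(1,f*1.5)
    for i in range(10): t,o=step(t,o,xx,.01)
    d=t+(xx-.136+back)/.22-psi
    rows.append([round(22*d+5.05*d*d,2),round(10.1*d-11*d*d+(P[:2]@[np.cos(a),np.sin(a)]<.219)*.05*f,2),0,0,0,round(-d,4)])
print(json.dumps(rows),"end th %.3f om %.3f"%(t,o))
E
echo '{"th":0.105,"om":0.09,"psi":0.1114,"t":4.85}'>obs.json; python3 o.py 1.4 .035 4
```

```text
t 4.90 yaw 0.1117 rad 0.2188 back 0.1016 h 0.0296 tilt 0.0018 F tool [-7.45  2.08  1.43] q [-0.86 -0.14  2.29  0.44  0.71 -0.26] op -0.00
pred F 6.97 meas 7.25 -> x 0.0353 th 0.108 om 0.091
[[0.19, 0.1, 0, 0, 0, -0.0088], [0.39, 0.2, 0, 0, 0, -0.0178], [0.6, 0.3, 0, 0, 0, -0.0271], [0.82, 0.41, 0, 0, 0, -0.0368]] end th 0.146 om 0.099
```

```bash
python3 -m crank '[[0.19,0.1,0,0,0,-0.009],[0.39,0.2,0,0,0,-0.018],[0.6,0.3,0,0,0,-0.027],[0.82,0.41,0,0,0,-0.037]]'>/dev/null; python3 o.py 1.4 .035 5
```

```text
t 5.30 yaw 0.1485 rad 0.2186 back 0.1017 h 0.0294 tilt 0.0032 F tool [-7.96  0.05 -2.3 ] q [-0.85 -0.13  2.27  0.43  0.71 -0.27] op 0.00
pred F 6.97 meas 7.76 -> x 0.0360 th 0.140 om 0.096
[[0.18, 0.09, 0, 0, 0, -0.0084], [0.38, 0.19, 0, 0, 0, -0.0171], [0.58, 0.29, 0, 0, 0, -0.0261], [0.8, 0.39, 0, 0, 0, -0.0361], [1.04, 0.5, 0, 0, 0, -0.0467]] end th 0.192 om 0.107
```

```bash
python3 -m crank '[[0.18,0.09,0,0,0,-0.008],[0.38,0.19,0,0,0,-0.017],[0.58,0.29,0,0,0,-0.026],[0.8,0.39,0,0,0,-0.036],[1.04,0.5,0,0,0,-0.047]]'>/dev/null; python3 o.py 1.4 .035 5
```

```text
t 5.80 yaw 0.1956 rad 0.2190 back 0.1017 h 0.0294 tilt 0.0032 F tool [-7.44 -0.15 -2.3 ] q [-0.82 -0.12  2.26  0.42  0.71 -0.29] op -0.00
pred F 6.97 meas 7.24 -> x 0.0353 th 0.191 om 0.108
[[0.23, 0.11, 0, 0, 0, -0.0105], [0.47, 0.21, 0, 0, 0, -0.0212], [0.71, 0.31, 0, 0, 0, -0.0321], [0.96, 0.42, 0, 0, 0, -0.0433], [1.22, 0.52, 0, 0, 0, -0.0549]] end th 0.247 om 0.116
```

```bash
python3 -m crank '[[0.23,0.1,0,0,0,-0.0105],[0.47,0.21,0,0,0,-0.021],[0.71,0.31,0,0,0,-0.032],[0.96,0.42,0,0,0,-0.043],[1.22,0.52,0,0,0,-0.055]]'>/dev/null; python3 o.py 1.4 .035 5; python3 - <<'E'
from h import *
p,_=ctrl.read_camera("top");q,_=ctrl.read_camera("side")
cv2.imwrite("pics/c2.png",np.hstack([cv2.resize(p[200:340,340:540],(400,280)),cv2.resize(q[270:480,300:600],(400,280))]))
E
python3 o.py 1.4 .035 5
```

```text
t 6.30 yaw 0.2506 rad 0.2191 back 0.1017 h 0.0294 tilt 0.0029 F tool [-7.36 -0.04 -1.99] q [-0.8  -0.11  2.24  0.41  0.71 -0.3 ] op -0.00
pred F 6.98 meas 7.16 -> x 0.0352 th 0.247 om 0.117
[[0.26, 0.12, 0, 0, 0, -0.0116], [0.52, 0.23, 0, 0, 0, -0.0233], [0.78, 0.34, 0, 0, 0, -0.0353], [1.06, 0.46, 0, 0, 0, -0.0477], [1.34, 0.57, 0, 0, 0, -0.0603]] end th 0.308 om 0.128
t 6.40 yaw 0.2502 rad 0.2201 back 0.1015 h 0.0296 tilt 0.0011 F tool [-5.79  3.78  2.62] q [-0.8  -0.11  2.24  0.41  0.71 -0.3 ] op 0.00
pred F 6.54 meas 5.59 -> x 0.0313 th 0.265 om 0.120
[[0.37, 0.17, 0, 0, 0, -0.0167], [0.74, 0.32, 0, 0, 0, -0.0332], [1.11, 0.48, 0, 0, 0, -0.05], [1.43, 0.6, 0, 0, 0, -0.0639], [1.71, 0.71, 0, 0, 0, -0.0765]] end th 0.324 om 0.129
```

View pics/c2.png

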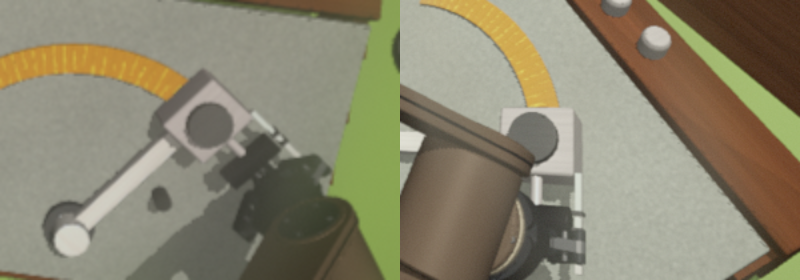

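```bash
sed 's#p,_=ctrl.read_camera("top")#c_=cv2.imread("pics/c2.png")[:,:400];p=np.full((480,640,3),255,np.uint8);p[200:340,340:540]=cv2.resize(c_,(200,140))#' m.py >m2.py; python3 m2.py 0.25 | tail -2
```

```text
circ theta 0.264 rad 0.219 px r 10.9 area 282
cen theta 0.267 rad 0.218 px r 10.9 area 282
```

Disc at crop (210,125): arm angle is about 0.25, matching the observer. Continuing.

```bash
python3 -m crank '[[0.36,0.16,0,0,0,-0.0165],[0.73,0.32,0,0,0,-0.033],[1.1,0.47,0,0,0,-0.0495],[1.42,0.6,0,0,0,-0.0635],[1.7,0.71,0,0,0,-0.076]]'>/dev/null; python3 o.py 1.4 .035 4
```

```text
t 6.90 yaw 0.3269 rad 0.2187 back 0.1017 h 0.0294 tilt 0.0040 F tool [-7.65 -1.86 -1.98] q [-0.76 -0.1   2.21  0.38  0.71 -0.33] op -0.00
pred F 7.06 meas 7.45 -> x 0.0359 th 0.320 om 0.124
[[0.25, 0.12, 0, 0, 0, -0.0112], [0.51, 0.25, 0, 0, 0, -0.023], [0.79, 0.38, 0, 0, 0, -0.0355], [1.1, 0.52, 0, 0, 0, -0.0494]] end th 0.373 om 0.140
```

```bash
python3 -m crank '[[0.25,0.12,0,0,0,-0.011],[0.51,0.24,0,0,0,-0.023],[0.79,0.37,0,0,0,-0.0355],[1.09,0.5,0,0,0,-0.049]]'>/dev/null; python3 o.py 1.4 .035 5
```

```text
t 7.30 yaw 0.3756 rad 0.2195 back 0.1017 h 0.0294 tilt 0.0028 F tool [-6.62 -0.14 -0.9 ] q [-0.73 -0.09  2.2   0.37  0.71 -0.34] op -0.00
pred F 6.94 meas 6.42 -> x 0.0339 th 0.377 om 0.144
[[0.35, 0.16, 0, 0, 0, -0.0158], [0.7, 0.31, 0, 0, 0, -0.0317], [1.06, 0.46, 0, 0, 0, -0.0478], [1.41, 0.59, 0, 0, 0, -0.0632], [1.76, 0.73, 0, 0, 0, -0.0786]] end th 0.451 om 0.155
```

```bash
python3 -m crank '[[0.35,0.16,0,0,0,-0.016],[0.7,0.31,0,0,0,-0.032],[1.06,0.46,0,0,0,-0.048],[1.41,0.59,0,0,0,-0.063],[1.76,0.73,0,0,0,-0.0785]]'>/dev/null; python3 o.py 1.4 .035 5
```

```text
t 7.80 yaw 0.4544 rad 0.2193 back 0.1017 h 0.0294 tilt 0.0034 F tool [-6.62 -0.63 -1.2 ] q [-0.7  -0.08  2.17  0.35  0.71 -0.36] op -0.00
pred F 7.01 meas 6.42 -> x 0.0342 th 0.455 om 0.159
[[0.38, 0.17, 0, 0, 0, -0.017], [0.76, 0.33, 0, 0, 0, -0.0341], [1.15, 0.49, 0, 0, 0, -0.0516], [1.53, 0.64, 0, 0, 0, -0.0686], [1.92, 0.78, 0, 0, 0, -0.0857]] end th 0.537 om 0.173
```

```bash
python3 -m crank '[[0.38,0.17,0,0,0,-0.017],[0.77,0.33,0,0,0,-0.0345],[1.16,0.49,0,0,0,-0.052],[1.54,0.64,0,0,0,-0.069],[1.93,0.78,0,0,0,-0.086]]'>/dev/null; python3 o.py 1.4 .036 5; cp obs.json obs_b.json; python3 m.py .54; python3 o.py 1.4 .036 4
```

```text
t 8.30 yaw 0.5403 rad 0.2194 back 0.1016 h 0.0294 tilt 0.0030 F tool [-7.2  -1.18  0.19] q [-0.65 -0.07  2.15  0.32  0.71 -0.39] op 0.00
pred F 7.00 meas 7.00 -> x 0.0350 th 0.537 om 0.174
[[0.42, 0.19, 0, 0, 0, -0.019], [0.85, 0.37, 0, 0, 0, -0.0384], [1.3, 0.55, 0, 0, 0, -0.0584], [1.75, 0.72, 0, 0, 0, -0.078], [2.2, 0.88, 0, 0, 0, -0.0977]] end th 0.631 om 0.200
t 8.30 yaw 0.5403 rad 0.2194 back 0.1016 h 0.0294 tilt 0.0030 F tool [-7.2  -1.18  0.19] q [-0.65 -0.07  2.15  0.32  0.71 -0.39] op 0.00
circ theta 0.555 rad 0.221 px r 11.5 area 358
cen theta 0.555 rad 0.221 px r 11.5 area 358
t 8.35 yaw 0.5408 rad 0.2201 back 0.1014 h 0.0296 tilt 0.0013 F tool [-6.14  2.64  2.  ] q [-0.65 -0.07  2.15  0.32  0.71 -0.39] op 0.00
pred F 6.69 meas 5.94 -> x 0.0323 th 0.551 om 0.178
[[0.53, 0.24, 0, 0, 0, -0.024], [1.07, 0.46, 0, 0, 0, -0.0483], [1.59, 0.66, 0, 0, 0, -0.0711], [2.03, 0.82, 0, 0, 0, -0.0904]] end th 0.625 om 0.197
```

```bash
python3 -m crank '[[0.5,0.22,0,0,0,-0.0225],[1.02,0.44,0,0,0,-0.046],[1.53,0.64,0,0,0,-0.0685],[1.98,0.8,0,0,0,-0.088]]'>/dev/null; python3 o.py 1.4 .035 5
```

```text
t 8.75 yaw 0.6288 rad 0.2189 back 0.1016 h 0.0294 tilt 0.0042 F tool [-7.   -2.25 -1.11] q [-0.61 -0.06  2.13  0.3   0.71 -0.42] op 0.00
pred F 7.14 meas 6.80 -> x 0.0352 th 0.625 om 0.193
[[0.42, 0.2, 0, 0, 0, -0.0192], [0.86, 0.4, 0, 0, 0, -0.0388], [1.31, 0.59, 0, 0, 0, -0.0588], [1.78, 0.77, 0, 0, 0, -0.0795], [2.27, 0.96, 0, 0, 0, -0.1007]] end th 0.727 om 0.214
```

```bash
python3 -m crank '[[0.43,0.2,0,0,0,-0.0195],[0.87,0.39,0,0,0,-0.039],[1.31,0.58,0,0,0,-0.059],[1.78,0.76,0,0,0,-0.0795],[2.27,0.94,0,0,0,-0.1007]]'>/dev/null; python3 o.py 1.4 .035 5
```

```text
t 9.25 yaw 0.7292 rad 0.2197 back 0.1015 h 0.0294 tilt 0.0031 F tool [-6.67 -0.66 -0.42] q [-0.56 -0.05  2.1   0.27  0.71 -0.45] op -0.00
pred F 6.95 meas 6.47 -> x 0.0340 th 0.731 om 0.219
[[0.51, 0.23, 0, 0, 0, -0.0232], [1.04, 0.45, 0, 0, 0, -0.0467], [1.58, 0.66, 0, 0, 0, -0.0707], [2.12, 0.85, 0, 0, 0, -0.0943], [2.67, 1.04, 0, 0, 0, -0.118]] end th 0.845 om 0.240
```

```bash
python3 -m crank '[[0.51,0.23,0,0,0,-0.0232],[1.04,0.45,0,0,0,-0.0467],[1.58,0.66,0,0,0,-0.0707],[2.13,0.85,0,0,0,-0.0945],[2.68,1.04,0,0,0,-0.1185]]'>/dev/null; python3 o.py 1.4 .036 4; python3 m.py .85; python3 o.py 1.4 .036 4
```

```text
t 9.75 yaw 0.8479 rad 0.2196 back 0.1015 h 0.0294 tilt 0.0031 F tool [-6.68 -1.44  0.45] q [-0.5  -0.04  2.08  0.23  0.7  -0.48] op -0.01
pred F 7.01 meas 6.48 -> x 0.0343 th 0.849 om 0.245
[[0.61, 0.27, 0, 0, 0, -0.0276], [1.24, 0.53, 0, 0, 0, -0.0558], [1.88, 0.77, 0, 0, 0, -0.0836], [2.49, 0.98, 0, 0, 0, -0.1103]] end th 0.951 om 0.270
t 9.75 yaw 0.8479 rad 0.2196 back 0.1015 h 0.0294 tilt 0.0031 F tool [-6.68 -1.44  0.45] q [-0.5  -0.04  2.08  0.23  0.7  -0.48] op -0.01
circ theta 0.862 rad 0.221 px r 11.4 area 366
cen theta 0.862 rad 0.221 px r 11.4 area 366
t 9.80 yaw 0.8483 rad 0.2206 back 0.1011 h 0.0296 tilt 0.0010 F tool [-4.87  3.11  2.68] q [-0.5  -0.04  2.08  0.23  0.7  -0.48] op 0.00
pred F 6.41 meas 4.67 -> x 0.0294 th 0.873 om 0.252
[[0.8, 0.35, 0, 0, 0, -0.036], [1.61, 0.67, 0, 0, 0, -0.072], [2.37, 0.94, 0, 0, 0, -0.1052], [2.99, 1.14, 0, 0, 0, -0.1321]] end th 0.975 om 0.273
```

```bash
cat > obs.json <<'E'
{"th":0.862,"om":0.245,"psi":0.8483,"t":9.80}
E
sed 's/th-=.3\*e.*$/pass/' o.py >o_ne.py; python3 o_ne.py 1.4 .035 4
```

```text
t 9.80 yaw 0.8483 rad 0.2206 back 0.1011 h 0.0296 tilt 0.0010 F tool [-4.87  3.11  2.68] q [-0.5  -0.04  2.08  0.23  0.7  -0.48] op 0.00
pred F 6.38 meas 4.67 -> x 0.0319 th 0.862 om 0.245
[[0.66, 0.29, 0, 0, 0, -0.0297], [1.33, 0.56, 0, 0, 0, -0.0596], [1.99, 0.81, 0, 0, 0, -0.0885], [2.59, 1.01, 0, 0, 0, -0.1146]] end th 0.963 om 0.265
```

```bash
python3 -m crank '[[0.67,0.29,0,0,0,-0.03],[1.35,0.57,0,0,0,-0.0605],[2.01,0.82,0,0,0,-0.09],[2.63,1.03,0,0,0,-0.1165]]'>/dev/null; python3 o.py 1.4 .0355 5
```

```text
t 10.20 yaw 0.9646 rad 0.2193 back 0.1015 h 0.0294 tilt 0.0040 F tool [-7.02 -3.61 -1.29] q [-0.44 -0.03  2.06  0.2   0.7  -0.52] op 0.00
pred F 7.05 meas 6.82 -> x 0.0349 th 0.963 om 0.265
[[0.61, 0.27, 0, 0, 0, -0.0276], [1.25, 0.53, 0, 0, 0, -0.056], [1.91, 0.78, 0, 0, 0, -0.0851], [2.58, 1.01, 0, 0, 0, -0.1144], [3.28, 1.23, 0, 0, 0, -0.1442]] end th 1.104 om 0.301
```

```bash
python3 -m crank '[[0.61,0.27,0,0,0,-0.0276],[1.25,0.53,0,0,0,-0.056],[1.91,0.78,0,0,0,-0.0851],[2.58,1.01,0,0,0,-0.1144],[3.28,1.23,0,0,0,-0.1445]]'>/dev/null; python3 o.py 1.4 .0355 4
```

```text
t 10.70 yaw 1.1089 rad 0.2198 back 0.1015 h 0.0295 tilt 0.0027 F tool [-6.13 -2.83  0.09] q [-0.37 -0.02  2.04  0.15  0.7  -0.57] op 0.00
pred F 7.06 meas 5.93 -> x 0.0336 th 1.113 om 0.309
[[0.76, 0.33, 0, 0, 0, -0.0342], [1.53, 0.64, 0, 0, 0, -0.0687], [2.31, 0.92, 0, 0, 0, -0.1027], [3.07, 1.17, 0, 0, 0, -0.1354]] end th 1.240 om 0.331
```

```bash
python3 -m crank '[[0.78,0.34,0,0,0,-0.035],[1.57,0.65,0,0,0,-0.0705],[2.36,0.94,0,0,0,-0.105],[3.13,1.19,0,0,0,-0.138]]'>/dev/null; python3 o.py 1.4 .036 4; cp obs.json obs_b.json; python3 m.py 1.24; python3 o_ne.py 1.4 .036 3
```

```text
t 11.10 yaw 1.2474 rad 0.2195 back 0.1015 h 0.0295 tilt 0.0036 F tool [-6.98 -3.54  0.44] q [-0.31 -0.01  2.03  0.11  0.69 -0.61] op -0.00
pred F 7.22 meas 6.78 -> x 0.0354 th 1.243 om 0.336
[[0.77, 0.34, 0, 0, 0, -0.0348], [1.57, 0.66, 0, 0, 0, -0.0703], [2.39, 0.95, 0, 0, 0, -0.1062], [3.23, 1.21, 0, 0, 0, -0.1423]] end th 1.383 om 0.365
t 11.10 yaw 1.2474 rad 0.2195 back 0.1015 h 0.0295 tilt 0.0036 F tool [-6.98 -3.54  0.44] q [-0.31 -0.01  2.03  0.11  0.69 -0.61] op -0.00
circ theta 1.256 rad 0.221 px r 11.3 area 356
cen theta 1.257 rad 0.221 px r 11.3 area 356
t 11.15 yaw 1.2477 rad 0.2207 back 0.1009 h 0.0297 tilt 0.0013 F tool [-4.83  3.09  2.78] q [-0.31 -0.01  2.03  0.11  0.69 -0.61] op 0.00
pred F 6.48 meas 4.63 -> x 0.0324 th 1.260 om 0.337
[[0.93, 0.4, 0, 0, 0, -0.042], [1.9, 0.78, 0, 0, 0, -0.0845], [2.71, 1.05, 0, 0, 0, -0.1199]] end th 1.364 om 0.359
```

```bash
python3 -m crank '[[0.93,0.4,0,0,0,-0.042],[1.9,0.78,0,0,0,-0.0845],[2.71,1.05,0,0,0,-0.12],[3.55,1.31,0,0,0,-0.156]]'>/dev/null; python3 o.py 1.4 .035 5
```

```text
t 11.55 yaw 1.4028 rad 0.2201 back 0.1016 h 0.0297 tilt 0.0023 F tool [-6.02 -2.92  0.46] q [-0.23 -0.01  2.03  0.06  0.69 -0.66] op -0.00
pred F 7.13 meas 5.82 -> x 0.0337 th 1.406 om 0.367
[[0.86, 0.37, 0, 0, 0, -0.0386], [1.74, 0.72, 0, 0, 0, -0.0775], [2.65, 1.03, 0, 0, 0, -0.1172], [3.56, 1.31, 0, 0, 0, -0.1564], [4.5, 1.56, 0, 0, 0, -0.1958]] end th 1.596 om 0.398
```

```bash
python3 -m crank '[[0.86,0.37,0,0,0,-0.0386],[1.74,0.72,0,0,0,-0.0775],[2.65,1.03,0,0,0,-0.1172],[3.56,1.31,0,0,0,-0.1564],[4.5,1.56,0,0,0,-0.1958]]'>/dev/null; python3 o.py 1.4 .035 4
```

```text
t 12.05 yaw 1.5986 rad 0.2204 back 0.1016 h 0.0297 tilt 0.0017 F tool [-5.26 -3.62  2.45] q [-0.14 -0.01  2.04 -0.    0.68 -0.73] op 0.00
pred F 6.97 meas 5.06 -> x 0.0320 th 1.610 om 0.409
[[1.02, 0.44, 0, 0, 0, -0.0459], [2.06, 0.84, 0, 0, 0, -0.0919], [3.11, 1.18, 0, 0, 0, -0.1368], [4.1, 1.46, 0, 0, 0, -0.1792]] end th 1.775 om 0.427
```

```bash
python3 -m crank '[[1.06,0.46,0,0,0,-0.048],[2.15,0.87,0,0,0,-0.096],[2.2,0.87,0,0,0,-0.098],[-0.5,0.87,0,0,0,-0.098],[-4,0.87,0,0,0,-0.098],[-5,0.87,0,0,0,-0.098],[-5,0.87,-1,0,0,-0.098]]'; python3 m.py 1.87; python3 -c "
from h import *
p,_=ctrl.read_camera('top');cv2.imwrite('pics/c3.png',p)"
```

```text
time: 12.75
eef_pos: [0.6416, -0.021, 0.2102]
tcp_rot: [0.421, 0.881, 0.065, 0.204]
contact_force: [-0.2, 0.1, 0.2]
opening: -0.003
finger_force: 0.0
t 12.75 yaw 1.6916 rad 0.2135 back 0.1720 h 0.0392 tilt 0.0045 F tool [ 0.12  0.   -0.31] q [-0.2   0.03  1.95  0.04  0.73 -0.9 ] op -0.00
circ theta 1.842 rad 0.221 px r 10.8 area 334
cen theta 1.841 rad 0.221 px r 10.8 area 334
```

View pics/c3.png

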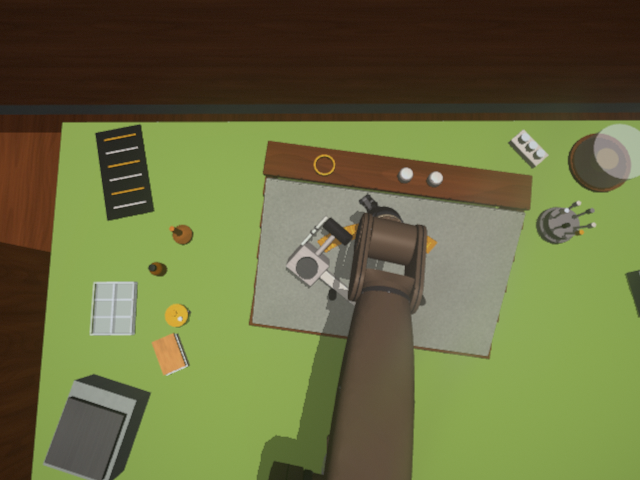

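Head at (308,267) has left the brass and is coasting to the far stop. The bar at (338,232) is free, and the pots and ring haven't moved. Lifting clear and letting it settle.

```bash
python3 -m crank '[[0,0,-2,0,0,0],[0,0,-4,0,0,0],[0,0,-6,0,0,0],[0,0,-6,0,0,0],[0,0,-6,0,0,0],[0,0,-6,0,0,0],[0,0,-6,0,0,0],[0,0,-6,0,0,0],[0,0,-6,0,0,0],[0,0,-6,0,0,0]]'>/dev/null; python3 m.py 1.91;python3 -m crank '[[0,0,0,0,0,0],[0,0,0,0,0,0],[0,0,0,0,0,0],[0,0,0,0,0,0],[0,0,0,0,0,0],[0,0,0,0,0,0],[0,0,0,0,0,0],[0,0,0,0,0,0]]'>/dev/null; python3 m.py 1.91
```

```text
t 13.85 yaw 1.6942 rad 0.2138 back 0.1729 h 0.0997 tilt 0.0015 F tool [-0.43 -0.46 -0.4 ] q [-0.2  -0.08  1.96  0.04  0.83 -0.9 ] op 0.00
circ theta 1.908 rad 0.221 px r 10.8 area 327
cen theta 1.907 rad 0.221 px r 10.8 area 327
t 14.70 yaw 1.6944 rad 0.2139 back 0.1730 h 0.1000 tilt 0.0012 F tool [ 0.51 -0.93  1.02] q [-0.2  -0.09  1.96  0.04  0.83 -0.9 ] op 0.00
circ theta 1.908 rad 0.221 px r 10.8 area 327
cen theta 1.907 rad 0.221 px r 10.8 area 327
```

```bash
python3 -c "
from plant import ctrl
print(ctrl.sign_off())"
```

```text
the job is handed in; nothing more can be done
None
```

I pushed the head once along the brass and handed the job in, but the verdict was not shown. The camera showed it at rest at about 1.91 rad against the far stop, with nothing touching the bar. By my estimate the push stayed near 7 N on the brass, though raw force readings dipped below 5.5 N (as low as 4.6) at three points. No knock was seen or measured.

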